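Open the barrier on the issue counter's roller lane and send the carton through

TASK

Open the roller lane: push the counterweighted barrier arm up past its balance point so that it stays raised by itself, then slide the large carton along the rollers, through the open barrier, until it sits squarely against the end stop. Push only: do not lift or tip the carton, and leave the small box that waits on the lane and everything else on the counter where it stands.

Things in the scene. Friction and masses are not known exactly. Their poses are not given: they have to be found in the camera images.
- lane: Grey roller lane fixed on the counter. Origin: on the counter, under the lane's centre line; y runs along the lane to the end stop, x across it (away from the robot), z up. Free-turning steel rollers from y = -490 to 256 mm, their tops 70 mm above the counter. Side rails 164 mm apart inside, 176 mm outside, 92 mm high.
- end_stop (a point): Middle of the inner face of the steel end-stop plate, at roller-top height: lane y = 256 mm, x = 0. The plate reaches 135 mm above the counter.
- barrier: Dark steel barrier bracket clamped across the lane at lane y 0 to 75 mm, axes parallel to the lane's. Origin: on the counter on the lane's centre line, straight below the closed boom. Far rail: yoke of two cheek plates (x = 88 to 144, y = -33 to 33 mm, 138 mm high) with the hinge pin. Near rail: rest fork for the boom (x = -94 to -88, y = -25 to 25 mm, 148 mm high).
- boom (a joint): Angle of the barrier's boom (the barrier arm): 0 = closed, lying level across the lane; it grows as the boom swings up and away from the robot; 1.75 rad = raised, 10 degrees beyond upright, on its stop. It balances at about 1.0 rad: below that it drops shut, beyond that it goes on by itself to the raised stop and stays there. Hinge friction is small.
- boom_hinge (a point): Point on the boom's hinge axis, in its middle: barrier x = 125 mm, 124 mm above the counter. The axis is parallel to the barrier's y; the boom turns in the upright plane through the barrier's x axis.
- boom_mid (a point): Middle of the boom's underside, 125 mm from the hinge axis; moves with the boom. The boom is a white 22 x 22 mm square tube reaching 232 mm from the hinge, towards the robot when closed; closed, its underside is 125 mm above the counter (55 mm over the rollers), too low for the large carton. Lifting it here from closed takes about 1 N.
- counterweight (a point): Centre of the boom's counterweight: two dark steel discs of 42 mm diameter on its short tail, 45 to 71 mm beyond the hinge axis; moves with the boom, down between the cheek plates as the boom rises. The boom with its weight has a mass of about 0.58 kg.
- carton: The large cardboard carton, 130 mm across the lane (x), 150 mm along the lane (y), 90 mm high, about 0.45 kg, standing on the rollers before the barrier. Origin: centre of its underside. It rolls freely and stops soon after it is let go. Against the end stop its origin is 75 mm from the stop.
- small_box: Small cardboard box, 80 x 80 x 55 mm, waiting on the rollers behind the carton, at least 85 mm clear of it. Stays where it is. Origin: centre of its underside.
- stamp: Rubber stamp with a wooden grip, 30 x 55 mm, 80 mm high, on the counter beside the far rail. Not used. Origin: centre of its underside.
- marker_tin: Steel tin with markers, 72 mm diameter, 131 mm high, on the counter beside the far rail, past the barrier. Not used. Origin: centre of its underside.
- tape_roll: Roll of parcel tape lying flat, 100 mm diameter, 48 mm high, on the counter beyond the far rail. Not used. Origin: centre of its underside.
- mug: White mug, 82 mm diameter, 95 mm high, beyond the lane. Not used. Origin: centre of its underside.
- parts_box: Yellow and black spare-part box, 85 x 120 mm, 110 mm high, beyond the lane. Not used. Origin: centre of its underside.

How it is judged:
On the way, in this order (a step that is already met when the one before it is completed fails the run):
1. the barrier arm is raised past its balance point, to its raised stop (value of joint boom above 1.6 rad), for 0.3 s.
2. the carton has gone through the barrier to the end stop (y of carton in the frame of lane above 0.169 m), for 0.2 s.
At the end, for the whole second after the job is handed in: The boom stands raised by itself (joint above 1.6 rad); the carton rests on the rollers between the rails, at rest, its front within 12 mm of the end stop and within 0.12 rad (7 degrees) of square to it (value of joint boom above 1.6 rad and y of carton in the frame of lane between 0.169 and 0.19 m and x of carton in the frame of lane between -0.03 and 0.03 m and z of carton in the frame of lane between 0.062 and 0.078 m and angle between the y axis of carton and the y axis of lane, either way round below 0.12 rad and linear speed of carton below 0.01 m/s); the robot touches nothing.
It fails at once if the carton is lifted more than 15 mm off the rollers or tipped more than 14 degrees (z of carton in the frame of lane above 0.085 m or angle between carton's own z axis and vertical above 0.25 rad).
It fails at once if the small box on the lane is moved more than 25 mm (distance of small_box from where it was at the start of the episode above 0.025 m).
It fails at once if a bystander on the counter is moved more than 25 mm (distance of any of stamp, marker_tin, tape_roll, mug, parts_box from where it was at the start of the episode above 0.025 m).
It also fails if it takes over 58 s, if anything falls off the work surface, if the arm or the gripper's body presses on something with over 40 N, if the wrist force passes 120 N, or if a joint passes its speed limit or range.

ROBOT

A 7-joint arm with a two-finger parallel gripper is mounted at the origin on the work surface. World frame = base frame: x ahead of the robot, y to its left, z up, the work surface at z = 0. Lengths are in m, angles in rad, forces in N, time in s.
With the tool pointing down it reaches from about 0.425 to 0.925 m from the base axis. Payload 6.8 kg.
Tool frame: the origin (TCP) lies midway between the tips of the shut fingers; the grasp point (between the pads) lies 19 mm behind it; z points along the fingers, y is the line along which they close (so a half turn about z gives the same grasp; the last joint's range is limited). The gripper opens to 88 mm and grips with 3 to 60 N. Pads are 20 mm wide; open, the fingers measure 115 mm over their backs; the gripper's body (75 mm by 178 mm) begins 61 mm behind the grasp point.
Start: joints at [-1.417, 0.477, 0.022, 1.555, -0.011, 1.109, -0.083], TCP at [0.175, 0.652, 0.223] pointing down, gripper open.
Joint ranges: [-2.96, 2.96], [-0.34, 2.1], [-1.41, 1.46], [0.24, 2.44], [-1.37, 4.51], [0.17, 1.92], [-2.96, 2.96]. Speed limits (rad/s): [2.39, 2.39, 3.14, 3.14, 3.14, 3.14, 3.14].

INTERFACE

Orientations are given as a unit quaternion [w, x, y, z].
In Python, from bench import env gives the robot as it stands.
- The arm moves only by the shell command python3 -m jog 'ROWS' [FORCE]. ROWS is JSON, a list that holds one entry, the list of rows, each a list of 7 numbers: the shift along the tool's x, y, z in cm, then the turn, a rotation vector about the tool's x, y, z in rad, then the finger opening in cm, from 0 to 8.78. In form: [[[dx, dy, dz, wx, wy, wz, fingers], ...]]. A call has 1 to 5 rows; each row is the pose to reach, as a shift and turn from the pose commanded when the call began, along the tool's axes at that moment; what a row does not reach only later rows make up. A row lasts 1/10 s, in which the tool goes at most 50 mm and 8.59 degrees, less where a joint would pass 70% of its speed; a pose out of reach is approached as far as the arm can. A call with a gripper value outside its range is refused whole. The fingers move at their own pace and stop on an object; FORCE is the grip in N (left out, the last holds). Time passes only in rows, so rows that repeat a pose let the fingers close. It gives the time, the measured TCP pose, the force, the opening and the grip force at its end, in the units of the state.
- env.observe(): the state, without advancing time (a new reading comes with each control period).
- env.read_camera(name): name is "scene" or "top" or "wrist"; returns (picture, depth): 480x640x3 uint8, red, green, blue; 480x640 float32, m along the optical axis (not along the pixel's ray), 0 where there is no reading.
- env.camera_info(name): a dict with "fx", "fy", "cx", "cy" (pixels), "position" and "rotation" of the camera in the world. Camera axes: x right, y up, looking along -z (the intrinsics and any distortion apply to the point x, -y, -z); pixel columns grow to the right and rows downward; lengths in m; the calibration is good to about 2 mm. A picture is of the moment at which its call begins: read the wrist's pose just before it. camera_info takes no time and is no camera call; for the wrist camera it gives the pose at the moment of the call.
- env.close_job(): hands the job in; it is judged then, once.
The state is a dict: "clock": time; "joints": joint angles; "joint_velocities": joint speeds; "effort": joint torques, N m; "tool_pos": TCP position; "orientation": TCP orientation; "wrist_force": force on the tool from outside, world axes, zero at the start; "wrist_torque": the same for the moment, N m; "finger_gap": finger opening in m; "gripper_force": force on a finger pad.
Only numpy, scipy, OpenCV 4.12 (cv2) and the standard library are available. Lean on these libraries where they do the work, as an engineer would, in place of code of your own. Each camera call takes 0.05 s, during which the arm holds its last target. There are 200 camera calls.

## Working session

There is one attempt and no reset: what is moved stays moved. The work goes in short steps, Python scripts to look and compute and a shell command to move; the robot and the scene stay as the last step left them, time stands still between calls to the robot, and variables do not carry over. Pictures are saved under pics/ and viewed, at most 10 in all, crops included, and the job is handed in when it is done.

```bash
mkdir -p pics; cat > h.py <<'E'
import numpy as np, cv2
from bench import env
def cam(n):
    i=env.camera_info(n); p,d=env.read_camera(n); return p,d,i
def pts(d,i):
    v,u=np.mgrid[0:480,0:640]; x=(u-i['cx'])/i['fx']*d; y=(v-i['cy'])/i['fy']*d
    P=np.stack([x,-y,-d],-1); R=np.array(i['rotation']).reshape(3,3); return P@R.T+np.array(i['position'])
E
python3 - <<'E'
from h import *
o=env.observe(); print({k:np.round(v,3).tolist() for k,v in o.items()})
for n in ['scene','top']:
    p,d,i=cam(n); cv2.imwrite(f'pics/{n}0.png',p[:,:,::-1]); np.savez(f'{n}0.npz',p=p,d=d,P=pts(d,i)); print(n,i)
E
```

```text
{'clock': 0.0, 'joints': [-1.417, 0.478, 0.022, 1.556, -0.011, 1.109, -0.083], 'joint_velocities': [0.0, -0.0, 0.0, -0.002, 0.0, -0.003, -0.001], 'effort': [-0.001, -58.286, 1.534, -27.261, -0.054, 0.017, 0.0], 'tool_pos': [0.175, 0.651, 0.222], 'orientation': [-0.0, 0.131, 0.991, -0.001], 'wrist_force': [-1.036, 0.221, -0.141], 'wrist_torque': [0.007, 0.015, -0.012], 'gripper_force': 0.0, 'finger_gap': 0.088}Traceback (most recent call last):
  File "<stdin>", line 4, in <module>
  File "h.py", line 7, in pts
    P=np.stack([x,-y,-d],-1); R=np.array(i['rotation']).reshape(3,3); return P@R.T+np.array(i['position'])
                                ~~~~~~~~~~~~~~~~~~~~~~~~~~~~~~~^^^^^
ValueError: cannot reshape array of size 4 into shape (3,3)
```

View pics/scene0.png

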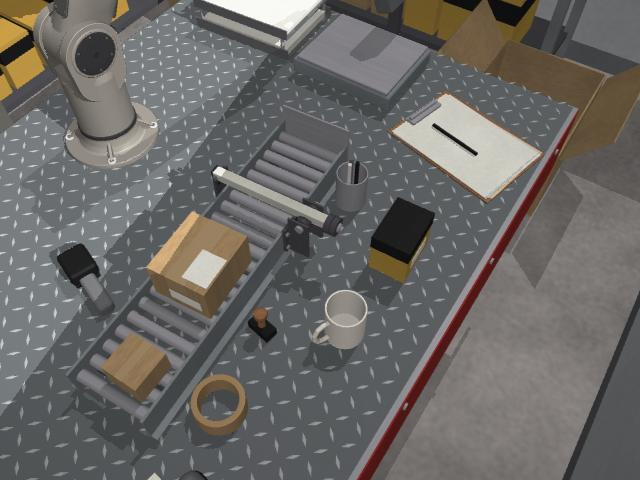

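The scene shows the lane running from the small box (135,365) past the carton (200,262) and the boom (215,175)-(335,225) to the end stop (315,130). The stamp, tape, mug, tin and parts box are on the far side.

```bash
sed -i '1i from scipy.spatial.transform import Rotation as Rn' h.py; sed -i "s/R=np.array(i\['rotation'\]).reshape(3,3)/R=Rn.from_quat(i['rotation'],scalar_first=True).as_matrix()/" h.py
python3 - <<'E'
from h import *
for n in ['scene','top']:
    p,d,i=cam(n); cv2.imwrite(f'pics/{n}0.png',p[:,:,::-1]); P=pts(d,i); np.savez(f'{n}0.npz',p=p,d=d,P=P); print(n,i)
    if n=='scene':
        for nm,(u,v) in dict(boxtop=(130,358),cartontop=(200,240),boomtip=(222,176),boomend=(320,217),tin=(352,170),stop=(315,122),stopL=(287,109),stopR=(346,131),railnear=(75,377),stamp=(260,312),counter=(300,300)).items(): print(nm,P[v,u].round(3))
E
```

```text
scene {'fx': 610.2508294565588, 'fy': 610.2508294565588, 'cx': 311.4200436693412, 'cy': 229.53572791217783, 'position': array([ 1.05696332, -0.64080118,  1.11941227]), 'rotation': array([0.90997644, 0.29535719, 0.09348388, 0.27562252])}
boxtop [ 0.538 -0.45   0.125]
cartontop [ 0.497 -0.203  0.16 ]
boomtip [ 0.423 -0.046  0.15 ]
boomend [ 0.654 -0.022  0.15 ]
tin [0.62  0.16  0.097]
stop [0.481 0.221 0.121]
stopL [0.408 0.211 0.132]
stopR [0.563 0.223 0.136]
railnear [ 0.448 -0.521  0.065]
stamp [ 0.655 -0.233  0.08 ]
counter [ 0.677 -0.132 -0.001]
top {'fx': 536.0237639155301, 'fy': 536.0237639155301, 'cx': 324.1677453240194, 'cy': 235.4743283577643, 'position': array([ 0.48415428, -0.05038636,  1.30693592]), 'rotation': array([-0.70084687, -0.04312466,  0.0484699 ,  0.71035526])}
```

View pics/top0.png

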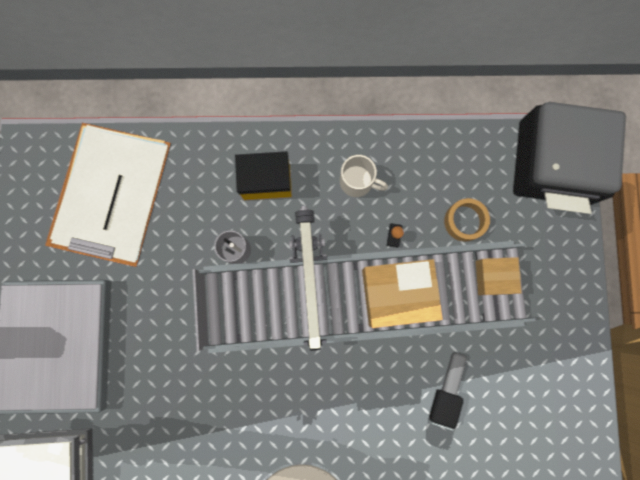

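The top view shows the lane horizontal, with the end stop at u≈200, boom at u≈310 (tip (315,342), counterweight (304,216)), carton at (403,293) and small box at (500,277). The tin stands at (232,247).

```bash
python3 - <<'E'
from h import *
T=np.load('top0.npz');S=np.load('scene0.npz')
for nm,D in (('top',T),('scene',S)):
    P=D['P'];p=D['p'].astype(int);z=P[...,2];x=P[...,0];y=P[...,1]
    roi=(x>.36)&(x<.75)&(y>-.6)&(y<.3)
    def q(m): return P[m][:,:2]
    # rails
    m=roi&(abs(z-.092)<.004)&(y<-.05)
    for lo,hi in((.36,.47),(.55,.66)):
        a=q(m&(x>lo)&(x<hi)); 
        if len(a)>20:
            k=np.polyfit(a[:,1],a[:,0],1); r=a[:,0]-np.polyval(k,a[:,1]); k=np.polyfit(a[abs(r)<.006,1],a[abs(r)<.006,0],1); print(nm,'rail',k.round(4),len(a), a[:,1].min(),a[:,1].max())
    for t,zz,yr in(('carton',.160,(-.4,-.1)),('box',.125,(-.6,-.35)),('boom',.147,(-.1,.05)),('stop',.135,(.15,.3))):
        m=(roi&(abs(z-zz)<.005)&(y>yr[0])&(y<yr[1])).astype(np.uint8)
        if t!='stop' and t!='boom': m=cv2.morphologyEx(m,cv2.MORPH_OPEN,np.ones((3,3)))
        n,l,st,_=cv2.connectedComponentsWithStats(m)
        k=1+st[1:,4].argmax(); a=q(l==k).astype(np.float32)
        print(nm,t,st[k,4],cv2.minAreaRect(a*1000), a.min(0).round(3),a.max(0).round(3))
E
```

```text
top rail [-0.0702  0.4097] 548 -0.53282999671336 -0.05039604305052237
top rail [-0.0699  0.5799] 520 -0.5210702461060023 -0.050386321331363094
top carton 4125 ((508.24041748046875, -227.17501831054688), (130.15060424804688, 151.60882568359375), 5.584844589233398) [ 0.437 -0.308] [ 0.58  -0.147]
top box 1221 ((543.8644409179688, -450.5365295410156), (80.3650131225586, 81.79597473144531), 1.0795543193817139) [ 0.503 -0.492] [ 0.585 -0.41 ]
top boom 1368 ((546.3746337890625, -29.34612274169922), (312.8092346191406, 39.55835723876953), 4.97967004776001) [ 0.39  -0.048] [0.702 0.001]
top stop 197 ((479.7951354980469, 219.74998474121094), (174.61068725585938, 6.2695722579956055), 4.258359909057617) [0.393 0.212] [0.567 0.228]
scene rail [-0.0704  0.411 ] 608 -0.5306794518472138 -0.05069369560597592
scene rail [-0.0599  0.5832] 1193 -0.5192997799457743 -0.05001926320027317
scene carton 4529 ((508.7023010253906, -225.719482421875), (134.8046112060547, 153.99710083007812), 5.507012844085693) [ 0.436 -0.307] [ 0.581 -0.144]
scene box 1984 ((544.1064453125, -450.10400390625), (84.13658905029297, 81.10725402832031), 2.6106889247894287) [ 0.502 -0.49 ] [ 0.588 -0.409]
scene boom 1361 ((547.5531005859375, -29.38063621520996), (312.3026123046875, 48.71530532836914), 2.608933925628662) [ 0.391 -0.06 ] [0.703 0.002]
scene stop 195 ((480.68890380859375, 221.28314208984375), (177.29176330566406, 11.860543251037598), 3.750044822692871) [0.392 0.211] [0.569 0.23 ]
```

```bash
cat >> h.py <<'E'
O=np.array([.4975,-.039,0]); ex=np.array([.9975,.070,0]); ey=np.array([-.070,.9975,0])
def want(lx,ly,z,yaw):
    "shift (cm) and turn to lane pose; yaw 0: tool y along lane y; rad about world z"
    o=env.observe(); R0=Rn.from_quat(o['orientation'],scalar_first=True)
    t=O+lx*ex+ly*ey+[0,0,z]
    L=Rn.from_matrix(np.c_[-ex,ey,[0,0,-1]]); Rt=Rn.from_euler('z',yaw)*L
    d=t-o['tool_pos']; l=o['tool_pos']-O
    print('lane now',(l@ex).round(4),(l@ey).round(4),o['tool_pos'][2].round(4),'shift',(R0.inv().apply(d)*100).round(2),'turn',(R0.inv()*Rt).as_rotvec().round(3),'F',o['wrist_force'].round(1),'t',o['clock'],'q',o['joints'].round(2))
E
python3 - <<'E'
from h import *
T=np.load('top0.npz');P=T['P'];p=T['p'].astype(int)
m=(abs(P[...,2]-.147)<.006)&(P[...,0]>.41)&(P[...,0]<.56)&(abs(P[...,1]+.03)<.06)
a=P[m]-O; lx=a@ex; ly=a@ey
for c in (-.07,-.05,-.03,0,.03): s=ly[abs(lx-c)<.01]; print(c,len(s),np.percentile(s,[2,50,98]).round(4))
want(-.065,.003,.23,0)
E
```

```text
-0.07 99 [-0.0021  0.0085  0.0192]
-0.05 98 [-0.002   0.0087  0.0191]
-0.03 95 [-0.0019  0.0079  0.0184]
0 95 [-0.002   0.0084  0.0192]
0.03 94 [-0.0021  0.0082  0.0188]
lane now -0.2738 0.7114 0.2219 shift [-42.82 -60.18  -0.72] turn [-0.001 -0.    -0.332] F [0.5 0.1 0.8] t 0.15 q [-1.42  0.48  0.02  1.56 -0.01  1.11 -0.08]
```

```bash
python3 -m jog '[[[-14,-20,-0.5,0,0,-0.1,8.78],[-14,-20,-0.5,0,0,-0.2,8.78],[-14,-20,-0.5,0,0,-0.33,8.78],[-14,-20,-0.5,0,0,-0.33,8.78],[-14,-20,-0.5,0,0,-0.33,8.78]]]'; python3 -c "
from h import *
want(-.065,.0085,.23,0)"
```

```text
clock: 0.65
tool_pos: [0.2589, 0.4199, 0.2274]
orientation: [-0.0, -0.034, 0.999, -0.0]
wrist_force: [0.9, 0.1, -0.1]
finger_gap: 0.0877
gripper_force: 0.0
lane now -0.2059 0.4744 0.2274 shift [-14.22 -46.56  -0.23] turn [-0.001 -0.    -0.003] F [ 0.9  0.1 -0.1] t 0.65 q [-1.15  0.17  0.    1.97  0.    0.99  0.49]
```

```bash
python3 -m jog '[[[-7,-10,-0.2,0,0,0,8.78],[-10,-15,-0.2,0,0,0,8.78],[-12,-20,-0.2,0,0,0,8.78],[-14.2,-24,-0.2,0,0,0,8.78],[-14.2,-24,-0.2,0,0,0,8.78]]]'; python3 -m jog '[[[0,-5,0,0,0,0,8.78],[0,-10,0,0,0,0,8.78],[0,-15,0,0,0,0,8.78],[0,-20,0,0,0,0,8.78],[0,-22.5,0,0,0,0,8.78]]]';python3 -c "
from h import *
want(-.065,.0085,.117,0)"
```

```text
clock: 1.15
tool_pos: [0.4011, 0.2155, 0.2297]
orientation: [0.0, -0.034, 0.999, 0.0]
wrist_force: [-0.0, 0.8, 0.3]
finger_gap: 0.0881
gripper_force: 0.0
clock: 1.65
tool_pos: [0.4152, -0.0112, 0.2296]
orientation: [0.0, -0.032, 0.999, -0.0]
wrist_force: [0.3, 0.8, 0.3]
finger_gap: 0.0879
gripper_force: 0.0
lane now -0.0802 0.0335 0.2296 shift [-1.53 -2.49 11.26] turn [-0.     0.    -0.007] F [0.3 0.8 0.3] t 1.65 q [-0.54  0.01  0.43  2.15 -0.01  0.98  1.52]
```

```bash
python3 -m jog '[[[-1.5,-2.5,0,0,0,0,8.78],[-1.5,-2.5,0,0,0,0,8.78],[-1.5,-2.5,4,0,0,0,8.78],[-1.5,-2.5,8,0,0,0,8.78],[-1.5,-2.5,8,0,0,0,8.78]]]'; python3 -c "
from h import *
want(-.065,.0085,.117,0)
p,d,i=cam('wrist'); cv2.imwrite('pics/w1.png',p[:,:,::-1])"
```

```text
clock: 2.15
tool_pos: [0.4286, -0.0305, 0.146]
orientation: [-0.004, -0.034, 0.999, -0.001]
wrist_force: [-0.1, -0.1, -1.3]
finger_gap: 0.088
gripper_force: 0.0
lane now -0.0681 0.0133 0.146 shift [-0.34 -0.47  2.89] turn [-0.001 -0.009 -0.001] F [-0.1 -0.1 -1.3] t 2.15 q [-0.48  0.19  0.46  2.21 -0.12  0.78  1.69]
```

View pics/w1.png

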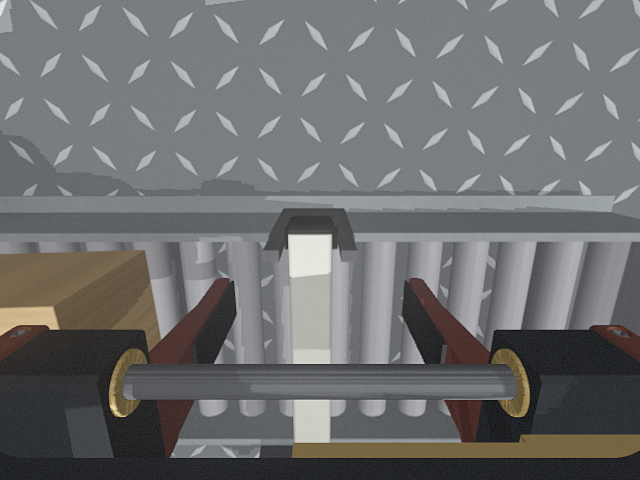

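The wrist view shows the boom at u≈312, between the fingers at 235 and 405, with the fork beyond it at (310,230). It's safe to lower and grip.

```bash
python3 -m jog '[[[0,0,1.6,0,0,0,8.78],[0,0,3.2,0,0,0,8.78],[0,0,3.2,0,0,0,8.78],[0,0,3.2,0,0,0,4],[0,0,3.2,0,0,0,1.5]]]' 6; python3 -m jog '[[[0,0,0,0,0,0,1.5],[0,0,0,0,0,0,1.5],[0,0,0,0,0,0,1.5],[0,0,0,0,0,0,1.5],[0,0,0,0,0,0,1.5]]]' 6; python3 -c "
from h import *
want(-.065,.0085,.117,0)"
```

```text
clock: 2.7
tool_pos: [0.4335, -0.0307, 0.119]
orientation: [0.001, -0.034, 0.999, 0.0]
wrist_force: [-0.8, -0.3, 0.5]
finger_gap: 0.0751
gripper_force: 0.0
clock: 3.2
tool_pos: [0.4325, -0.031, 0.1175]
orientation: [-0.0, -0.034, 0.999, 0.0]
wrist_force: [-0.1, -0.2, 0.4]
finger_gap: 0.0356
gripper_force: 0.0
lane now -0.0643 0.0125 0.1175 shift [ 0.07 -0.4   0.05] turn [ 0.    -0.    -0.002] F [-0.1 -0.2  0.4] t 3.2 q [-0.46  0.24  0.44  2.23 -0.16  0.7   1.74]
```

Shift 4 mm to centre and finish closing.

```bash
python3 -m jog '[[[0,-0.4,0,0,0,0,1.5],[0,-0.4,0,0,0,0,1.5],[0,-0.4,0,0,0,0,1.5],[0,-0.4,0,0,0,0,1.5],[0,-0.4,0,0,0,0,1.5]]]' 6; python3 -c "
from h import *
want(-.065,.0085,.117,0)
r0=np.hypot(.19,.012);a0=np.arctan2(.012,.19)
for t in np.arange(.1,1.5,.1): print(t.round(1),'tool x',((-.19+r0*np.cos(t+a0))*100).round(1),'z',(-(r0*np.sin(t+a0)-.012)*100).round(1))"
```

```text
clock: 3.7
tool_pos: [0.4326, -0.0348, 0.1175]
orientation: [-0.0, -0.034, 0.999, 0.0]
wrist_force: [0.3, 1.8, 1.2]
finger_gap: 0.0221
gripper_force: 6.0
lane now -0.0644 0.0087 0.1175 shift [ 0.06 -0.02  0.05] turn [ 0.    -0.    -0.002] F [0.3 1.8 1.2] t 3.7 q [-0.45  0.24  0.44  2.23 -0.16  0.7   1.75]
0.1 tool x -0.2 z -1.9
0.2 tool x -0.6 z -3.8
0.3 tool x -1.2 z -5.6
0.4 tool x -2.0 z -7.3
0.5 tool x -2.9 z -9.0
0.6 tool x -4.0 z -10.5
0.7 tool x -5.2 z -12.0
0.8 tool x -6.6 z -13.3
0.9 tool x -8.1 z -14.4
1.0 tool x -9.7 z -15.4
1.1 tool x -11.5 z -16.3
1.2 tool x -13.2 z -16.9
1.3 tool x -15.1 z -17.4
1.4 tool x -17.0 z -17.7
```

```bash
python3 -m jog '[[[-0.2,0,-1.9,0,0,0,1.5],[-0.6,0,-3.8,0,0,0,1.5],[-1.2,0,-5.6,0,0,0,1.5],[-2.0,0,-7.3,0,0,0,1.5],[-2.0,0,-7.3,0,0,0,1.5]]]' 6; python3 -c "
from h import *
want(-.065,.0085,.117,0)
p,d,i=cam('scene'); cv2.imwrite('pics/s1.png',p[60:360,100:500,::-1])"
```

```text
clock: 4.2
tool_pos: [0.4537, -0.0333, 0.1921]
orientation: [0.001, -0.034, 0.999, 0.0]
wrist_force: [-1.4, 1.3, 1.3]
finger_gap: 0.0217
gripper_force: 6.0
lane now -0.0433 0.0088 0.1921 shift [ 2.18 -0.04  7.51] turn [ 0.001  0.002 -0.001] F [-1.4  1.3  1.3] t 4.2 q [-0.49  0.15  0.47  2.12 -0.09  0.89  1.68]
```

View pics/s1.png

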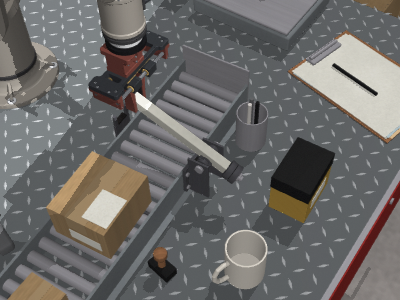

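The boom has lifted with the gripper to about 0.4 rad (crop: from the fingers at (140,98) to the hinge at (205,165)). Continuing along the arc.

```bash
python3 -m jog '[[[-0.9,0,-1.7,0,0,0,1.5],[-2,0,-3.2,0,0,0,1.5],[-3.2,0,-4.7,0,0,0,1.5],[-4.6,0,-6.0,0,0,0,1.5],[-4.6,0,-6.0,0,0,0,1.5]]]' 6; python3 -m jog '[[[-1.5,0,-1.1,0,0,0,1.5],[-3.1,0,-2.1,0,0,0,1.5],[-4.9,0,-3.0,0,0,0,1.5],[-6.6,0,-3.6,0,0,0,1.5],[-6.6,0,-3.6,0,0,0,1.5]]]' 6; python3 -c "
from h import *
want(-.065,.0085,.117,0)
p,d,i=cam('scene'); cv2.imwrite('pics/s2.png',p[60:360,100:500,::-1])"
```

```text
clock: 4.75
tool_pos: [0.5003, -0.0301, 0.2514]
orientation: [0.001, -0.034, 0.999, 0.0]
wrist_force: [-0.3, 3.5, 1.9]
finger_gap: 0.0222
gripper_force: 6.0
clock: 5.25
tool_pos: [0.5658, -0.0254, 0.2861]
orientation: [0.001, -0.034, 0.999, -0.0]
wrist_force: [-1.3, 3.1, 1.9]
finger_gap: 0.0219
gripper_force: 6.0
lane now 0.069 0.0088 0.2861 shift [13.42 -0.04 16.9 ] turn [-0.     0.001 -0.001] F [-1.3  3.1  1.9] t 5.25 q [-0.46  0.25  0.49  1.77 -0.13  1.15  1.7 ]
```

View pics/s2.png

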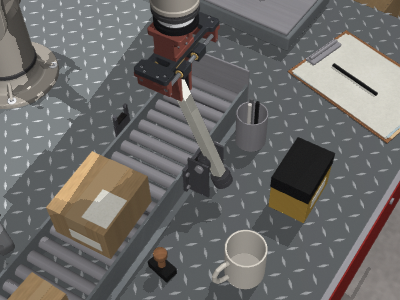

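The boom is now at about 1.2 rad, past balance. A bit further, then release.

```bash
python3 -m jog '[[[-1.9,0,-0.5,0,0,0,1.5],[-2.8,0,-0.7,0,0,0,1.5],[-2.8,0,-0.7,0,0,0,1.5],[-2.8,0,-0.7,0,0,0,8],[-2.8,0,-0.7,0,0,0,8]]]' 6; python3 -m jog '[[[0,0,0,0,0,0,8],[0,0,0,0,0,0,8],[0,0,0,0,0,0,8],[0,0,0,0,0,0,8],[0,0,0,0,0,0,8]]]'; python3 -m jog '[[[3,0,0,0,0,0,8],[6,0,-2,0,0,0,8],[10,0,-4,0,0,0,8],[14,0,-4,0,0,0,8],[14,0,-4,0,0,0,8]]]'; python3 -c "
from h import *
want(0,-.311,.2,np.pi/2)
want(0,-.311,.2,-np.pi/2)
p,d,i=cam('scene'); cv2.imwrite('pics/s3.png',p[60:360,100:500,::-1])"
```

```text
clock: 5.8
tool_pos: [0.5916, -0.0254, 0.2935]
orientation: [-0.0, -0.033, 0.999, -0.0]
wrist_force: [0.2, -0.4, 1.0]
finger_gap: 0.0343
gripper_force: 0.0
clock: 6.3
tool_pos: [0.5923, -0.0241, 0.2936]
orientation: [0.0, -0.034, 0.999, -0.0]
wrist_force: [-0.6, 0.1, -0.8]
finger_gap: 0.0742
gripper_force: 0.0
clock: 6.8
tool_pos: [0.4491, -0.0346, 0.3341]
orientation: [0.0, -0.034, 0.999, 0.001]
wrist_force: [0.8, 0.3, 0.5]
finger_gap: 0.0799
gripper_force: 0.0
lane now -0.0479 0.0078 0.3341 shift [ -4.88 -31.9   13.33] turn [ 0.002  0.002 -1.574] F [0.8 0.3 0.5] t 6.8 q [-0.54 -0.03  0.48  1.94  0.01  1.23  1.57]
lane now -0.0479 0.0078 0.3341 shift [ -4.88 -31.9   13.33] turn [ 0.002 -0.002  1.568] F [0.8 0.3 0.5] t 6.8 q [-0.54 -0.03  0.48  1.94  0.01  1.23  1.57]
```

View pics/s3.png

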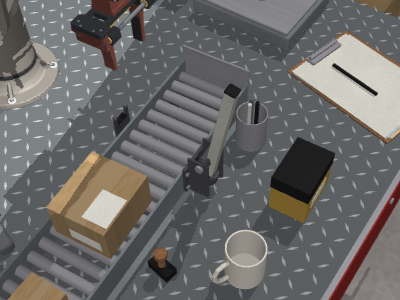

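The boom stands raised, from (203,185) to (232,90) in the crop. Next, turn 90° and move behind the carton at height.

```bash
python3 -m jog '[[[-1,-4,0,0,0,0.14,8.78],[-2,-8,0,0,0,0.28,8.78],[-3,-12,0,0,0,0.42,8.78],[-4,-16,0,0,0,0.56,8.78],[-4.5,-18,0,0,0,0.7,8.78]]]' >/dev/null; python3 -c "
from h import *
want(0,-.318,.2,-np.pi/2)"
```

```text
lane now 0.0014 -0.1755 0.3333 shift [ -9.16 -10.86  13.38] turn [-0.001  0.003  0.86 ] F [ 0.4 -0.4 -0.7] t 7.35 q [-0.31  0.21  0.71  1.74 -0.14  1.24  1.37]
```

```bash
python3 -m jog '[[[-2,-2,0,0,0,0.14,8.78],[-4,-4,0,0,0,0.28,8.78],[-6,-6,0,0,0,0.42,8.78],[-8,-9,0,0,0,0.56,8.78],[-9,-10.8,0,0,0,0.7,8.78]]]' >/dev/null; python3 -m jog '[[[0,0,0,0,0,0.08,8.78],[0,0,0,0,0,0.16,8.78],[0,0,4,0,0,0.16,8.78],[0,0,8,0,0,0.16,8.78],[0,0,8,0,0,0.16,8.78]]]'; python3 -c "
from h import *
want(0,-.318,.098,-np.pi/2)
p,d,i=cam('top');P=pts(d,i);z=P[...,2]
for t,zz,u0,u1 in(('carton',.16,350,450),('box',.125,470,540)):
    m=(abs(z-zz)<.005); m[:,:u0]=0;m[:,u1:]=0;m[:230]=0;m[340:]=0
    a=(P[m]-O); print(t,len(a),np.percentile(a@ex,[1,99]).round(3),np.percentile(a@ey,[1,99]).round(3))
p,d,i=cam('wrist'); cv2.imwrite('pics/w2.png',p[:,:,::-1])"
```

```text
clock: 8.35
tool_pos: [0.5176, -0.3483, 0.2481]
orientation: [-0.004, 0.678, 0.735, -0.002]
wrist_force: [-0.1, 1.1, -0.4]
finger_gap: 0.0878
gripper_force: 0.0
lane now -0.0016 -0.3099 0.2481 shift [-0.87  0.28 15.  ] turn [-0.008 -0.004  0.01 ] F [-0.1  1.1 -0.4] t 8.35 q [-0.12  0.49  0.86  1.69 -0.4   1.16  0.94]
carton 4212 [-0.066  0.061] [-0.262 -0.114]
box 46 [0.042 0.058] [-0.398 -0.375]
```

View pics/w2.png

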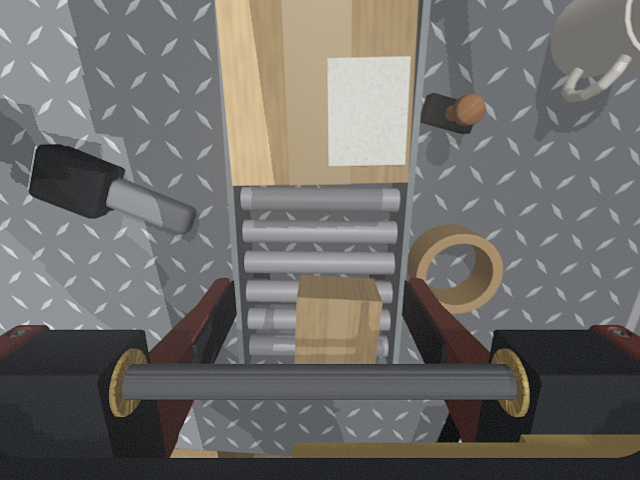

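The wrist view shows the carton's rear edge at v≈185 and the small box's front at v≈278, with the fingers at u 235 and 405 inside the lane. I'll lower into the gap with the fingers at 7 cm.

```bash
python3 -m jog '[[[-0.4,0.2,4,0,0,0,7],[-0.8,0.2,8,0,0,0,7],[-0.8,0.2,10,0,0,0,7],[-0.8,0.2,10,0,0,0,7],[-0.8,0.2,10,0,0,0,7]]]'; python3 -c "
from h import *
want(0,-.318,.097,-np.pi/2)
i=env.camera_info('wrist'); print(i['position']-env.observe()['tool_pos'])"
```

```text
clock: 8.95
tool_pos: [0.5227, -0.3594, 0.1557]
orientation: [0.001, 0.679, 0.735, 0.0]
wrist_force: [-0.5, -0.5, -0.3]
finger_gap: 0.07
gripper_force: 0.0
lane now 0.0027 -0.3214 0.1557 shift [ 0.36 -0.28  5.87] turn [0.002 0.002 0.009] F [-0.5 -0.5 -0.3] t 8.95 q [-0.05  0.59  0.79  1.76 -0.49  0.99  1.02]
[-0.00721242  0.08099338  0.16265837]
```

```bash
python3 -m jog '[[[0.2,-0.3,2,0,0,0,7],[0.2,-0.3,4,0,0,0.01,7],[0.2,-0.3,5.9,0,0,0.01,7],[0.2,-0.3,5.9,0,0,0.01,7],[0.2,-0.3,5.9,0,0,0.01,7]]]'; python3 -c "
from h import *
want(0,-.27,.097,-np.pi/2)"
```

```text
clock: 9.45
tool_pos: [0.5194, -0.3574, 0.0967]
orientation: [0.001, 0.682, 0.731, 0.0]
wrist_force: [0.0, 0.0, 0.1]
finger_gap: 0.0699
gripper_force: 0.0
lane now -0.0004 -0.3192 0.0967 shift [ 4.92  0.04 -0.04] turn [ 0.002  0.002 -0.001] F [0.  0.  0.1] t 9.45 q [-0.01  0.66  0.74  1.81 -0.56  0.89  1.05]
```

```bash
python3 -m jog '[[[1,0,0,0,0,0,7],[2,0,0,0,0,0,7],[3,0,0,0,0,0,7],[4,0,0,0,0,0,7],[5,0,0,0,0,0,7]]]'; python3 -m jog '[[[1,0,0,0,0,0,7],[2,0,0,0,0,0,7],[3,0,0,0,0,0,7],[4,0,0,0,0,0,7],[5,0,0,0,0,0,7]]]'; python3 -c "
from h import *
want(0,.09,.097,-np.pi/2)
p,d,i=cam('scene'); cv2.imwrite('pics/s4.png',p[60:460,60:460,::-1])"
```

```text
clock: 9.95
tool_pos: [0.5149, -0.3058, 0.0948]
orientation: [0.0, 0.682, 0.731, 0.0]
wrist_force: [0.2, -0.5, 0.2]
finger_gap: 0.0701
gripper_force: 0.4
clock: 10.45
tool_pos: [0.5112, -0.2559, 0.0945]
orientation: [-0.0, 0.682, 0.731, 0.0]
wrist_force: [0.2, -0.6, 0.7]
finger_gap: 0.0699
gripper_force: 0.4
lane now -0.0015 -0.2173 0.0945 shift [30.73  0.11 -0.25] turn [-0.    -0.    -0.001] F [ 0.2 -0.6  0.7] t 10.45 q [-0.21  0.58  0.76  1.95 -0.54  0.82  0.92]
```

View pics/s4.png

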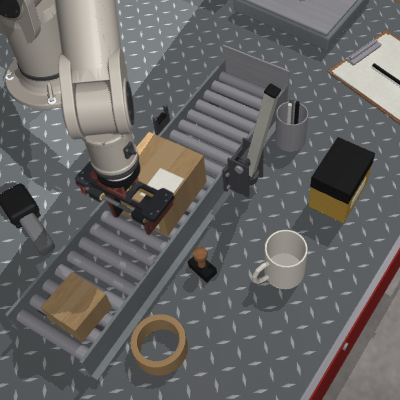

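The carton moves ahead of the gripper and sits square; the small box and boom are untouched. Continuing.

```bash
python3 -m jog '[[[1.2,0.1,-0.2,0,0,0,7],[2.4,0.1,-0.2,0,0,0,7],[3.6,0.1,-0.2,0,0,0,7],[4.8,0.1,-0.2,0,0,0,7],[6,0.1,-0.2,0,0,0,7]]]'|grep -E 'tool_pos|force'; python3 -m jog '[[[1.2,0,0,0,0,0,7],[2.4,0,0,0,0,0,7],[3.6,0,0,0,0,0,7],[4.8,0,0,0,0,0,7],[6,0,0,0,0,0,7]]]'|grep -E 'tool_pos|force';  python3 -m jog '[[[1.2,0,0,0,0,0,7],[2.4,0,0,0,0,0,7],[3.6,0,0,0,0,0,7],[4.8,0,0,0,0,0,7],[6,0,0,0,0,0,7]]]'|grep -E 'tool_pos|force'; python3 -c "
from h import *
want(0,.09,.097,-np.pi/2)
p,d,i=cam('scene'); cv2.imwrite('pics/s5.png',p[60:460,60:460,::-1])"
```

```text
tool_pos: [0.508, -0.1956, 0.0965]
wrist_force: [-0.3, -0.7, 0.7]
gripper_force: 0.4
tool_pos: [0.5039, -0.1359, 0.0965]
wrist_force: [-1.0, -1.2, -0.4]
gripper_force: 0.4
tool_pos: [0.4998, -0.076, 0.0965]
wrist_force: [-0.7, -0.4, -0.3]
gripper_force: 0.4
lane now -0.0003 -0.0371 0.0965 shift [12.71  0.02 -0.04] turn [-0.    -0.    -0.001] F [-0.7 -0.4 -0.3] t 12.0 q [-0.6   0.49  0.81  2.11 -0.52  0.75  0.61]
```

View pics/s5.png

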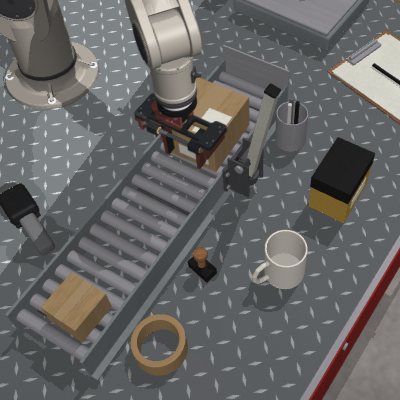

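The carton is passing the barrier squarely. Pushing on to the stop, slowing at the end.

```bash
python3 -m jog '[[[1.2,0,0,0,0,0,7],[2.4,0,0,0,0,0,7],[3.6,0,0,0,0,0,7],[4.8,0,0,0,0,0,7],[6,0,0,0,0,0,7]]]'|grep -E 'tool_pos|wrist_force'; python3 -m jog '[[[1.2,0,0,0,0,0,7],[2.4,0,0,0,0,0,7],[3.6,0,0,0,0,0,7],[4.6,0,0,0,0,0,7],[5.2,0,0,0,0,0,7]]]'|grep -E 'tool_pos|wrist_force';  python3 -m jog '[[[0.4,0,0,0,0,0,7],[0.8,0,0,0,0,0,7],[1.1,0,0,0,0,0,7],[1.4,0,0,0,0,0,7],[1.4,0,0,0,0,0,7]]]'|grep -E 'tool_pos|wrist_force'; python3 -c "
from h import *
want(0,.095,.097,-np.pi/2)"
```

```text
tool_pos: [0.4957, -0.0161, 0.0966]
wrist_force: [0.4, -0.5, 0.4]
tool_pos: [0.492, 0.0359, 0.0964]
wrist_force: [-0.5, 0.1, 0.1]
tool_pos: [0.4912, 0.049, 0.0965]
wrist_force: [1.0, -0.3, -0.3]
lane now -0.0002 0.0882 0.0965 shift [ 0.68  0.01 -0.05] turn [-0.    -0.    -0.001] F [ 1.  -0.3 -0.3] t 13.55 q [-0.88  0.47  0.83  2.13 -0.52  0.74  0.36]
```

Not yet in contact with the stop; creep on.

```bash
python3 -m jog '[[[0.2,0,0,0,0,0,7],[0.4,0,0,0,0,0,7],[0.6,0,0,0,0,0,7],[0.7,0,0,0,0,0,7],[0.7,0,0,0,0,0,7]]]'|grep -E 'tool_pos|wrist_force'; python3 -c "
from h import *
want(0,.095,.097,-np.pi/2)
p,d,i=cam('top');P=pts(d,i);z=P[...,2];a=P-O;lx=a@ex;ly=a@ey
m=(abs(z-.16)<.005)&(abs(lx)<.09)&(ly>.07)&(ly<.27); b=P[m]; print(m.sum(),np.percentile(lx[m],[1,99]),np.percentile(ly[m],[1,99]))
m=(abs(z-.135)<.004)&(abs(lx)<.08)&(ly>.2)&(ly<.3); print('stop',m.sum(),np.percentile(ly[m],[2,98]))"
```

```text
tool_pos: [0.4904, 0.0545, 0.0966]
wrist_force: [-1.3, -4.5, 2.0]
lane now -0.0006 0.0938 0.0966 shift [ 0.12  0.06 -0.04] turn [-0.001  0.001 -0.002] F [-1.3 -4.5  2. ] t 14.05 q [-0.89  0.47  0.83  2.13 -0.52  0.74  0.35]
1397 [-0.06580408  0.06073651] [0.18601141 0.25593542]
stop 33 [0.25688404 0.26181397]
```

Contact (4.5 N) with the carton's front at the plate. Back off, then rise.

```bash
python3 -m jog '[[[-0.3,0,0,0,0,0,7],[-1.5,0,0,0,0,0,7],[-3,0,0,0,0,0,7],[-4.5,0,0,0,0,0,7],[-4.5,0,0,0,0,0,7]]]'|grep -E 'tool_pos|wrist_force'; python3 -m jog '[[[0,0,-4,0,0,0,7],[0,0,-8,0,0,0,7],[0,0,-12,0,0,0,7],[-4,0,-15,0,0,0,7],[-8,-3,-15,0,0,0,7]]]'|grep -E 'tool_pos|wrist_force'; python3 -m jog '[[[-4,-2,0,0,0,0,7],[-8,-2,0,0,0,0,7],[-12,-2,0,0,0,0,7],[-15,-2,0,0,0,0,7],[-15,-2,0,0,0,0,7]]]'|grep -E 'tool_pos|wrist_force'; python3 -c "
from h import *
p,d,i=cam('top');P=pts(d,i);z=P[...,2];a=P-O;lx=a@ex;ly=a@ey
m=(abs(z-.16)<.005)&(abs(lx)<.09)&(ly>.05)&(ly<.27); b=np.c_[lx[m],ly[m]].astype(np.float32)*1000; print(m.sum(),cv2.minAreaRect(b),np.percentile(b,[1,99],axis=0))
p,d,i=cam('scene'); cv2.imwrite('pics/s6.png',p[60:460,60:460,::-1])"
```

```text
tool_pos: [0.494, 0.0084, 0.0968]
wrist_force: [0.1, -0.4, -0.1]
tool_pos: [0.4746, -0.0708, 0.2506]
wrist_force: [-0.3, -0.9, 0.2]
tool_pos: [0.4591, -0.2264, 0.247]
wrist_force: [-0.7, 0.3, -0.5]
4260 ((-2.3380470275878906, 181.3027801513672), (130.12332153320312, 151.7265167236328), 1.2763867378234863) [[-66.14394852 106.81829613]
 [ 61.22258694 254.63108688]]
```

View pics/s6.png

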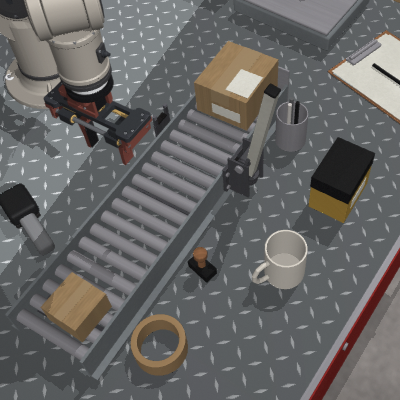

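The carton sits at lane y ≈ 0.181, turned about 1.3°, against the stop. The boom is up, and the small box and bystanders haven't moved. Handing in.

```bash
python3 -c "
from bench import env
print(env.close_job())"
```

```text
the job is handed in; nothing more can be done
None
```

The job is handed in, with no verdict returned: the last camera check showed the boom standing raised, the carton about square (within roughly 1.3°) against the end stop at lane y ≈ 0.181 m, the small box and other items where they stood, and the arm clear of everything.

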